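# Seat the sharps box in its bracket and hold its sprung lid open

### The arm

A 6-joint arm with a two-finger parallel gripper is mounted at the origin on a cart in front of the work surface, level with it; the furniture and walls round the work are solid. World frame = base frame: x ahead of the robot, y to its left, z up, the work surface at z = 0. Lengths are in mm, angles in rad, forces in N, time in s.
With the tool pointing down it reaches from about 350 to 875 mm from the base axis. Payload 4.2 kg.
Tool frame: the origin (TCP) lies midway between the tips of the shut fingers; the grasp point (between the pads) lies 19 mm behind it (arm.grip_depth is the distance from the TCP to the grasp point, in mm); z points along the fingers, x is the direction in which the jaws open and shut, and the axes are right-handed (so a half turn about z gives the same grasp; the last joint's range is limited). The gripper opens to 85 mm and grips with 20 to 120 N. Pads are 22 mm wide; open, the fingers measure 114 mm over their backs; the gripper's body (76 mm by 85 mm) begins 54 mm behind the grasp point. The pads swing forward as they close: fully open they stand 13 mm farther back than shut.
Start: joints at [-0.976, 0.385, 0.008, 0, -1.194, -0.259], TCP at [205.968, -590.065, 231.312] pointing down, gripper open.
Joint ranges: [-3.14, 3.14], [-1.21, 2.06], [-1.07, 1.41], [-3.16, 2.05], [-2.99, -0.16], [-3.1, 3.1]. Speed limits (rad/s): [2.79, 2.79, 3.14, 3.14, 3.14, 3.14].

### API

Orientations are given as a unit quaternion [x, y, z, w].
In Python, from bench import arm, eyes, find_in, silhouettes gives the robot as it stands. The module is installed in compiled form; this text tells all that it offers.
- The arm moves only by the tool play_rows, never from a script. Its arguments are lists of equal length, an entry for each row: "offset": the shift along the world's x, y, z in mm, a list of three; "turn": the turn about the world's z in rad. In form: {"offset": [[x, y, z], ...], "turn": [turn, ...]}. A call has 1 to 12 rows; each row shifts and turns the pose as measured when the row begins; what a row does not reach is not made up. A row lasts 1/10 s, in which the tool goes at most 50 mm and 8.59 degrees, less where a joint would pass 70% of its speed; a pose out of reach is approached as far as the arm can. A call is refused whole if a number of a shift passes 50 or a number of a turn 0.15, either way. A call with a gripper value outside its range is refused whole. "grip" is the gripper's target within -1 to 1 (fully open at 1, half-way at 0, shut at -1), set as the call begins (left out, the last holds). The fingers move at their own pace and stop on an object; the grip force is fixed at half the most. Time passes only in rows, so rows that do not move let the fingers close. It gives the time, the measured TCP pose, the force and the opening at its end, in the units of the state.
- arm.read_state(): the state, without advancing time (a new reading comes with each control period).
- eyes.get_image(name): name is "scene" or "top"; returns (picture, depth): 420x560x3 uint8, red, green, blue; 420x560 float32, mm along the optical axis (not along the pixel's ray), 0 where there is no reading.
- eyes.camera_params(name): a dict with "camera_matrix" (3x3 intrinsics, pixels), "camera_from_world" (4x4, takes a point from world to camera coordinates). Camera axes: x right, y down, z forward; pixel columns grow to the right and rows downward; lengths in mm; the calibration is good to about 2 mm. A picture is of the moment at which its call begins. camera_params takes no time and is no camera call.
- arm.job_done(): hands the job in, once; it reports no verdict.
Trained networks look in the newest picture that a camera, given by its name, has taken for a name from the list of things; names that differ only in an ending like _2 or _b are one class to them, and where a whole thing is asked for, a point or a joint stands for the part that bears it (a point fixed in the world has none). Each returns a list of dicts, best first, with "score" (0 to 1); they miss things now and then, are a little off and sometimes report something else, mostly with a low value. They report only what shows in the picture. A call takes as long as a camera call.
- find_in(camera, query): "bbox" ([centre column, centre row, width, height] in pixels, round what is visible of it).
- silhouettes(camera, query): "mask" (420x560 bool, what is visible of it) and "bbox" ([centre column, centre row, width, height] in pixels, round what is visible of it).
The state is a dict: "clock": time; "joints": joint angles; "joint_vel": joint speeds; "joint_efforts": joint torques, N m; "position": TCP position; "ee_rot": TCP orientation; "contact_force": force on the tool from outside, world axes, zero at the start; "wrist_torque": the same for the moment, N m; "gripper_width": finger opening in mm.
Only numpy, scipy, OpenCV 4.12 (cv2) and the standard library are available. Lean on these libraries where they do the work, as an engineer would, in place of code of your own. Each camera call takes 0.05 s, during which the arm holds its last target. There are 200 camera calls.

### The job

The yellow sharps box has been pulled out of its white bench bracket: with its lid shut, push it back in, upright, until its back lies flush against the bracket's back plate, so that it cannot shift. Then lift the red spring-closing lid by its front tab to 60 degrees and keep holding it there for the nurse, who will tip the used needle guard from the kidney dish in through the wide open top; the program finishes while the robot is still holding the lid, with the box still flush. Leave the kidney dish and the other things on the worktop where they are.

Things in the scene. Friction and masses are not known exactly. Their poses are not given: they have to be found in the camera images.
- sharps_box: yellow sharps container, red lid, 0.35 to 0.65 kg, loose. Origin: underside, midway between the side walls; x from front to back (hinge side), y left, z up. Front wall x=-50, back wall x=+60, side walls y=+-60 mm, 135 mm high; a rim at z=128 to 134 mm stands out 4 mm in front, 3 mm at the sides. Friction about 0.6: pushed at 60 mm height or lower it slides without tipping.
- sharps_box_lid (a joint): opening angle of the red lid, rad: 0 = shut, grows as the front tab rises, stop at 1.745; 60 degrees = 1.047. A light hinge spring and its weight pull it shut from every angle (0.2 to 0.7 N at the tab); it never stays open alone.
- lid_tab (a point): middle of the lid's front tab, moving with the lid; shut, it lies at x=-56, y=0, z=138 mm of the box. The tab is 35 mm wide (y), 4 mm thick and reaches from the front edge of the 124 mm wide lid plate (x=-52) to x=-62 mm. Pinch it across its 35 mm from above or lift it from below. It swings about lid_hinge on a 117 mm radius.
- lid_hinge (a point): hinge line of the lid, fixed to the box at x = +61, y = 0, z = 137.6 mm of the box; the hinge axis runs along the box's y.
- bracket: fixed white steel bracket, no floor, open in front. Origin: on the worktop where the seated box's origin comes to lie; x from mouth to back plate, y left. Back plate 136 mm wide, 96 mm high, inner face at x=+60.5 mm. Side wings 60 mm high, 128 mm apart inside at x=+32, flaring to 154 mm at the mouth, x=-13; smooth, friction 0.2; feet outside them 20 mm wide, 4 mm high.
- kidney_dish: pale grey kidney dish, 194 x 92 x 36 mm, loose, right of the box; origin: centre of its underside. Bystander.
- needle_guard: blue needle guard, 79 x 20 x 20 mm, lying in the kidney dish; origin near its middle. Bystander.
- mug: orange mug, 81 x 112 x 94 mm, standing at the back, left of the bracket; origin: centre of its underside. Bystander.
- tourniquet_buckle: small black tourniquet buckle with a red button, 34 x 28 x 14 mm, lying left of the box; origin: centre of its underside. Bystander.
- label_roll: white roll of labels, 69 mm across, 30 mm high, lying at the right; origin: centre of its underside. Bystander.

How it is judged (in metres and radians):
On the way:
1. the box stands upright in the bracket with its back flush against the back plate, lid shut (x of sharps_box in the frame of bracket above -0.004 m and y of sharps_box in the frame of bracket between -0.008 and 0.008 m and angle between the x axis of sharps_box and the x axis of bracket, either way round below 0.05 rad and angle between sharps_box's own z axis and vertical below 0.03 rad and value of joint sharps_box_lid below 0.09 rad), for 0.2 s.
At the end, for the whole second after the job is handed in: The robot is still holding the lid, at rest, at 60 degrees within 7 degrees (0.925 to 1.17 rad), and the box stands upright between the bracket's wings with its back within 5 mm and 0.06 rad of flush against the back plate (value of joint sharps_box_lid between 0.925 and 1.17 rad and not (velocity of joint sharps_box_lid above 0.1 rad/s) and not (velocity of joint sharps_box_lid below -0.1 rad/s) and contact force between any of the fingers, the arm and sharps_box above 0.1 N and x of sharps_box in the frame of bracket above -0.005 m and y of sharps_box in the frame of bracket between -0.008 and 0.008 m and angle between the x axis of sharps_box and the x axis of bracket, either way round below 0.06 rad and angle between sharps_box's own z axis and vertical below 0.03 rad); the arm keeps its last pose, push and grip.
It fails at once if the lid is lifted before the box has been pushed home (value of joint sharps_box_lid above 0.35 rad and x of sharps_box in the frame of bracket below -0.015 m).
It fails at once if the sharps box is tipped (angle between sharps_box's own z axis and vertical above 0.3 rad).
It fails at once if another thing on the worktop is shoved by more than 30 mm (distance of any of kidney_dish, needle_guard, mug, tourniquet_buckle, label_roll from where it was at the start of the episode above 0.03 m).
It also fails if it takes over 48 s, if anything falls off the work surface, if the arm or the gripper's body presses on something with over 40 N, if the wrist force passes 120 N, or if a joint passes its speed limit or range.

## Working session

There is one attempt and no reset: what is moved stays moved. The work goes in short steps, Python scripts to look and compute and a tool call to move; the robot and the scene stay as the last step left them, time stands still between calls to the robot, and variables do not carry over. Pictures are saved under pics/ and viewed, on a budget of 10 in all, crops included, one or two more only if the job needs it, and the job is handed in when it is done.

Besides the shell and the picture viewer there is one more tool, called after "Request:" as name(argument=value, ...) on one line, values as JSON. play_rows: Moves the arm, as the interface text tells. Its arguments: {"type":"object","properties":{"offset":{"type":"array","items":{"type":"array","items":{"type":"number"}}},"turn":{"type":"array","items":{"type":"number"}},"grip":{"type":"number"}},"required":["offset","turn"]}

```bash
mkdir -p pics; cat > h.py <<'E'
import numpy as np, cv2
from bench import arm, eyes, find_in, silhouettes
def cam(n):
    p=eyes.camera_params(n); return np.array(p["camera_matrix"]),np.array(p["camera_from_world"])
def cloud(n,d):
    K,T=cam(n); v,u=np.mgrid[:420,:560]
    c=np.stack([(u-K[0,2])/K[0,0]*d,(v-K[1,2])/K[1,1]*d,d],-1)
    return (c-T[:3,3])@T[:3,:3]
def shot(n,f=None):
    im,d=eyes.get_image(n)
    if f: cv2.imwrite("pics/"+f,im[:,:,::-1])
    return im,d,cloud(n,d)
E
python3 - <<'E'
from h import *
for n in("scene","top"):
    im,d,P=shot(n,n+"0.png"); K,T=cam(n); print(n,"cam at",-T[:3,:3].T@T[:3,3])
    for q in("sharps_box","sharps_box_lid","bracket","kidney_dish","mug","tourniquet_buckle","label_roll"):
        for r in silhouettes(n,q)[:1]:
            m=r["mask"]&(d>0); p=P[m]
            if len(p): print(q,round(r["score"],2),np.round(r["bbox"]),np.round(np.percentile(p,[2,50,98],axis=0)).tolist())
E
```

```text
scene cam at [-360.3246841   438.04873542  560.52094576]
sharps_box 0.6 [238. 233.  56.  74.] [[453.0, -34.0, 4.0], [467.0, 40.0, 93.0], [575.0, 89.0, 148.0]]
sharps_box_lid 0.86 [233. 211.  54.  22.] [[452.0, -34.0, 135.0], [506.0, 32.0, 140.0], [572.0, 88.0, 151.0]]
bracket 0.77 [201. 222.  15.  38.] [[599.0, 41.0, 2.0], [671.0, 61.0, 49.0], [677.0, 96.0, 96.0]]
kidney_dish 0.54 [168. 236.  28.  40.] [[624.0, 134.0, 4.0], [633.0, 187.0, 62.0], [719.0, 218.0, 94.0]]
mug 0.65 [166. 234.  32.  40.] [[624.0, 133.0, 3.0], [634.0, 187.0, 62.0], [706.0, 219.0, 94.0]]
tourniquet_buckle 0.58 [235. 210.  54.  23.] [[452.0, -41.0, 71.0], [506.0, 29.0, 140.0], [730.0, 87.0, 151.0]]
label_roll 0.61 [361. 214.  18.  15.] [[453.0, -445.0, 2.0], [471.0, -409.0, 24.0], [512.0, -383.0, 32.0]]
top cam at [ 454.68728989 -102.55265215 1285.72499034]
sharps_box 0.56 [224. 211.  63.  56.] [[458.0, -42.0, 30.0], [516.0, 20.0, 139.0], [575.0, 83.0, 150.0]]
sharps_box_lid 0.6 [222. 210.  63.  61.] [[458.0, -39.0, 116.0], [516.0, 23.0, 139.0], [577.0, 83.0, 150.0]]
bracket 0.7 [236. 161.  71.  34.] [[611.0, -77.0, -3.0], [665.0, 15.0, 32.0], [685.0, 91.0, 97.0]]
kidney_dish 0.71 [311. 246.  38.  84.] [[353.0, -232.0, -3.0], [439.0, -199.0, 5.0], [531.0, -147.0, 38.0]]
mug 0.71 [161. 147.  45.  37.] [[630.0, 136.0, 36.0], [668.0, 198.0, 53.0], [705.0, 234.0, 95.0]]
tourniquet_buckle 0.74 [235. 165.  71.  38.] [[607.0, -77.0, -1.0], [665.0, 20.0, 40.0], [676.0, 93.0, 97.0]]
label_roll 0.75 [406. 230.  29.  32.] [[459.0, -450.0, 3.0], [490.0, -418.0, 30.0], [521.0, -386.0, 35.0]]
```

```bash
python3 - <<'E'
from h import *
im,d,P=shot("top")
cv2.imwrite("pics/topc.png",cv2.resize(im[110:310,110:370,::-1],None,fx=3,fy=3,interpolation=cv2.INTER_CUBIC))
x,y,z=P[...,0],P[...,1],P[...,2]
def rect(m,name,k=0):
    p=P[m][:,:2].astype(np.float32); print(name,len(p),[np.round(a,1).tolist() if not np.isscalar(a) else round(a,1) for a in cv2.minAreaRect(p)]); return p
reg=(d>0)&(x>420)&(x<610)&(y>-80)&(y<130)
hsv=cv2.cvtColor(im,cv2.COLOR_RGB2HSV)
red=((hsv[...,0]<8)|(hsv[...,0]>172))&(hsv[...,1]>120)
rect(reg&(z>132)&(z<146),"z132-146"); rect(reg&red&(z>130),"red")
br=(d>0)&(x>590)&(x<720)&(y>-110)&(y<125)
p=rect(br&(z>88)&(z<102),"plate top"); print(np.round(p[p[:,1].argsort()][::8],1).tolist())
p=P[br&(z>52)&(z<66)]; print("wings",np.round(p[np.lexsort((p[:,0],p[:,1]>10))],0)[::3].tolist())
bk=(d>0)&(z>6)&(x>380)&(x<620)&(y>100)&(y<300); rect(bk,"left stuff")
E
```

```text
z132-146 2765 [[514.3, 21.5], [126.3, 124.0], 82.3]
red 2601 [[514.3, 21.6], [123.7, 123.8], 82.2]
plate top 87 [[669.5, 5.9], [135.1, 4.5], 84.1]
[[663.4000244140625, -61.400001525878906], [663.9000244140625, -47.599998474121094], [664.9000244140625, -35.5], [668.7999877929688, -21.399999618530273], [667.2999877929688, -11.600000381469727], [669.7999877929688, 1.899999976158142], [672.4000244140625, 16.299999237060547], [671.7999877929688, 25.5], [674.0, 39.79999923706055], [674.0999755859375, 51.79999923706055], [674.7000122070312, 61.900001525878906]]
wings [[591.0, -65.0, 63.0], [598.0, -62.0, 61.0], [606.0, -62.0, 60.0], [613.0, -59.0, 58.0], [620.0, -59.0, 59.0], [626.0, -59.0, 56.0], [632.0, -57.0, 61.0], [635.0, -59.0, 59.0], [640.0, -59.0, 54.0], [646.0, -59.0, 64.0], [653.0, -61.0, 54.0], [657.0, -61.0, 59.0], [663.0, -56.0, 65.0], [664.0, -46.0, 59.0], [664.0, -48.0, 56.0], [666.0, -34.0, 59.0], [666.0, -29.0, 55.0], [667.0, -7.0, 61.0], [668.0, -4.0, 54.0], [669.0, 2.0, 64.0], [703.0, -37.0, 59.0], [703.0, -42.0, 58.0], [705.0, -28.0, 60.0], [706.0, -40.0, 65.0], [707.0, -52.0, 65.0], [709.0, -20.0, 60.0], [713.0, -25.0, 66.0], [716.0, -40.0, 66.0], [602.0, 90.0, 57.0], [604.0, 93.0, 57.0], [609.0, 90.0, 61.0], [611.0, 90.0, 59.0], [617.0, 86.0, 55.0], [622.0, 84.0, 56.0], [626.0, 81.0, 57.0], [631.0, 81.0, 59.0], [636.0, 79.0, 60.0], [642.0, 75.0, 54.0], [645.0, 77.0, 61.0], [648.0, 74.0, 62.0], [650.0, 74.0, 63.0], [656.0, 75.0, 59.0], [660.0, 75.0, 60.0], [665.0, 73.0, 59.0], [669.0, 72.0, 64.0], [670.0, 10.0, 56.0], [672.0, 30.0, 58.0], [672.0, 72.0, 64.0], [672.0, 46.0, 65.0], [673.0, 44.0, 61.0], [674.0, 52.0, 53.0], [675.0, 63.0, 61.0], [676.0, 69.0, 56.0]]
left stuff 1929 [[500.0, 203.6], [239.7, 192.2], 0.0]
```

View pics/topc.png

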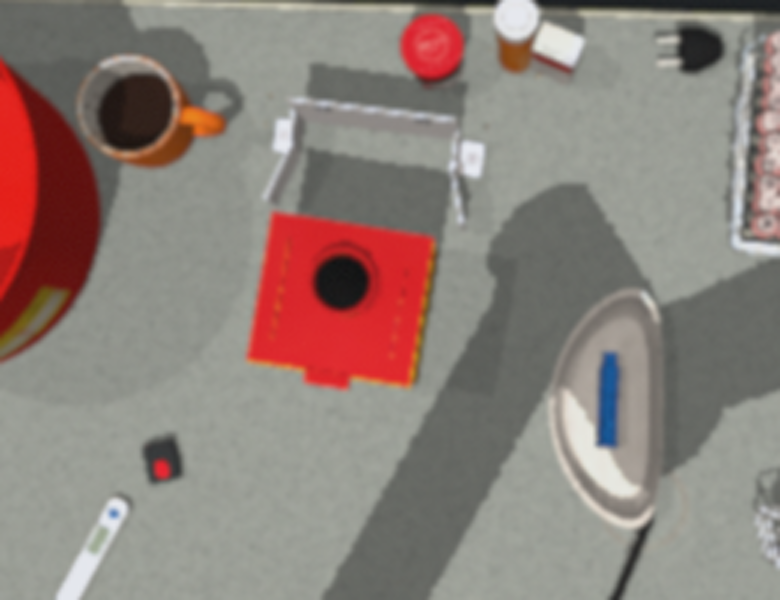

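View pics/scene0.png

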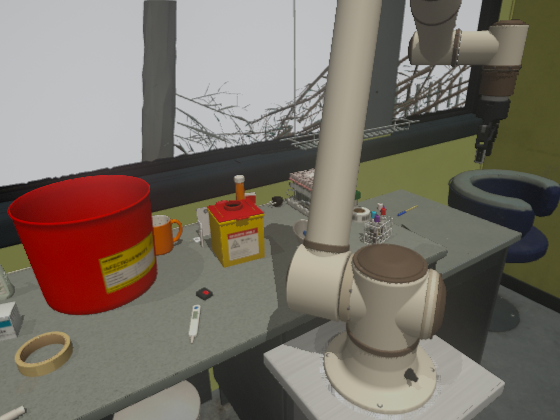

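```bash
cat >> h.py <<'E'
def pose():
    im,d,P=shot("top"); x,y,z=P[...,0],P[...,1],P[...,2]
    hsv=cv2.cvtColor(im,cv2.COLOR_RGB2HSV)
    red=((hsv[...,0]<8)|(hsv[...,0]>172))&(hsv[...,1]>120)&(d>0)&(x>420)&(x<700)&(y>-80)&(y<120)&(z>132)&(z<146)
    # intersect pixel rays with lid-top plane z=140 for clean xy
    K,T=cam("top"); v,u=np.nonzero(red); c=-T[:3,:3].T@T[:3,3]
    r=np.stack([(u-K[0,2])/K[0,0],(v-K[1,2])/K[1,1],np.ones(len(u))],-1)@T[:3,:3]
    p=(c+r*((140-c[2])/r[:,2])[:,None])[:,:2]
    th=-0.13
    for _ in range(6):  # side edges -> yaw
        R=np.array([[np.cos(th),np.sin(th)],[-np.sin(th),np.cos(th)]]); q=p@R.T
        m=np.median(q[:,0]); ks=[]
        b=np.round(q[:,0]/3).astype(int)
        e=np.array([[q[b==k,0].mean(),q[b==k,1].min(),q[b==k,1].max()] for k in np.unique(b) if abs(k*3-m)<45])
        th+=np.mean([np.polyfit(e[:,0],e[:,i],1)[0] for i in(1,2)])
    mid=(e[:,1].mean()+e[:,2].mean())/2; w=e[:,2].mean()-e[:,1].mean()
    t=q[abs(q[:,1]-mid)<10,0]; o=q[abs(abs(q[:,1]-mid)-40)<12,0]
    print("yaw",round(th,3),"width",round(w,1),"tab..back",np.percentile(t,[1,99]).round(1),"lidfront..back",np.percentile(o,[1,99]).round(1))
    for n,a in(("tabfront",np.percentile(t,1)),("lidfront",np.percentile(o,1)),("back",np.percentile(o,99))): print(n,np.round(R.T@[a,mid],1))
    return P,d
E
python3 - <<'E'
from h import *
P,d=pose()
x,y,z=P[...,0],P[...,1],P[...,2]
p=P[(d>0)&(x>640)&(x<690)&(y>-75)&(y<85)&(z>88)&(z<102)]
print("plate fit",np.polyfit(p[:,1],p[:,0],1),"y range",np.percentile(p[:,1],[1,99]), len(p))
s=arm.read_state(); print(s["position"],s["ee_rot"],s["contact_force"],s["gripper_width"])
from scipy.spatial.transform import Rotation as R; print(R.from_quat(s["ee_rot"]).as_matrix().round(3))
E
```

```text
yaw -0.142 width 120.6 tab..back [445.3 566.5] lidfront..back [455.7 566.3]
tabfront [454.4  30. ]
lidfront [464.7  28.5]
back [574.1  12.6]
plate fit [9.74115212e-02 6.69242545e+02] y range [-59.41438507  73.36584056] 91
[ 205.95459952 -590.0699559   231.33451775] [ 5.79013008e-01  8.15318304e-01 -3.39456870e-06  1.13538444e-05] [ 1.10819844 -0.48597056  0.81655969] 85.29235408330909
[[-0.329  0.944  0.   ]
 [ 0.944  0.329 -0.   ]
 [-0.     0.    -1.   ]]
```

Request:
play_rows(offset=[[17,44.5,0],[17,44.5,0],[17,44.5,0],[17,44.5,0],[17,44.5,0],[17,44.5,0],[17,44.5,0],[17,44.5,0],[17,44.5,0],[17,44.5,0],[17,44.5,0],[17,44.5,0]], turn=[-0.119,-0.119,-0.119,-0.119,0,0,0,0,0,0,0,0], grip=0.2)

```text
clock: 2.1
position: [412.0, -41.1, 232.3]
ee_rot: [0.765, 0.644, 0.003, 0.003]
contact_force: [0.1, -0.4, 0.3]
gripper_width: 51.0
```

Request:
play_rows(offset=[[15,36,0],[15,36,0],[1,1,-20],[0,0,-20]], turn=[0.03,0,0,0])

```text
clock: 2.5
position: [448.1, 42.2, 195.6]
ee_rot: [0.751, 0.66, 0.009, 0.006]
contact_force: [-0.8, -0.1, -0.6]
gripper_width: 51.4
```

```bash
python3 - <<'E'
from h import *
s=arm.read_state(); print(s["position"],s["ee_rot"],s["gripper_width"])
im,d,P=shot("top"); cv2.imwrite("pics/t1.png",cv2.resize(im[150:290,150:290,::-1],None,fx=4,fy=4))
im,d,P=shot("scene"); cv2.imwrite("pics/s1.png",cv2.resize(im[120:300,180:330,::-1],None,fx=3.3,fy=3.3))
a=cv2.imread("pics/t1.png");b=cv2.imread("pics/s1.png");h=420
cv2.imwrite("pics/v1.png",np.hstack([cv2.resize(i,(int(i.shape[1]*h/i.shape[0]),h)) for i in(a,b)]))
E
```

```text
[448.07953067  42.17984091 195.61868244] [0.75101875 0.6601939  0.00908716 0.00568066] 51.423112274084694
```

View pics/v1.png

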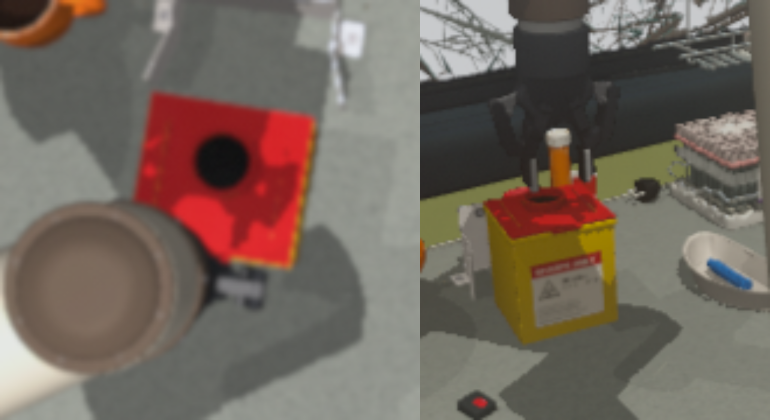

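Request:
play_rows(offset=[[-3,-5,0],[0,0,0]], turn=[0,0])

```text
clock: 2.8
position: [443.3, 35.1, 195.0]
ee_rot: [0.752, 0.66, 0.006, 0.005]
contact_force: [0.0, -0.6, -0.2]
gripper_width: 51.4
```

Request:
play_rows(offset=[[0,-3.5,-25],[0,0,-25],[0,0,-20],[0,0,0],[0,0,0]], turn=[0,0,0,0,0])

```text
clock: 3.3
position: [447.2, 30.2, 130.0]
ee_rot: [0.753, 0.658, 0.013, 0.008]
contact_force: [0.1, -0.7, 0.8]
gripper_width: 51.2
```

Request:
play_rows(offset=[[0,0,-7],[2,0.5,0],[0,0,0]], turn=[0,0,0])

```text
clock: 3.6
position: [450.1, 30.8, 125.3]
ee_rot: [0.753, 0.658, 0.015, 0.009]
contact_force: [-0.8, 0.1, -0.6]
gripper_width: 51.3
```

Request:
play_rows(offset=[[0,0,0],[0,0,0],[0,0,0],[0,0,0],[0,0,0]], turn=[0,0,0,0,0], grip=-1)

```text
clock: 4.1
position: [449.6, 30.7, 125.9]
ee_rot: [0.753, 0.658, 0.015, 0.009]
contact_force: [-1.0, -0.6, 0.3]
gripper_width: 31.1
```

Request:
play_rows(offset=[[0,0,0],[0,0,0],[0,0,0]], turn=[0,0,0])

```text
clock: 4.4
position: [449.6, 30.7, 125.8]
ee_rot: [0.753, 0.658, 0.015, 0.009]
contact_force: [-1.5, -0.9, 0.4]
gripper_width: 30.7
```

```bash
python3 - <<'E'
from h import *
im,d,P=shot("scene"); cv2.imwrite("pics/s2.png",cv2.resize(im[150:280,190:300,::-1],None,fx=4.5,fy=4.5,interpolation=cv2.INTER_CUBIC))
E
```

```text
(no output)
```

View pics/s2.png

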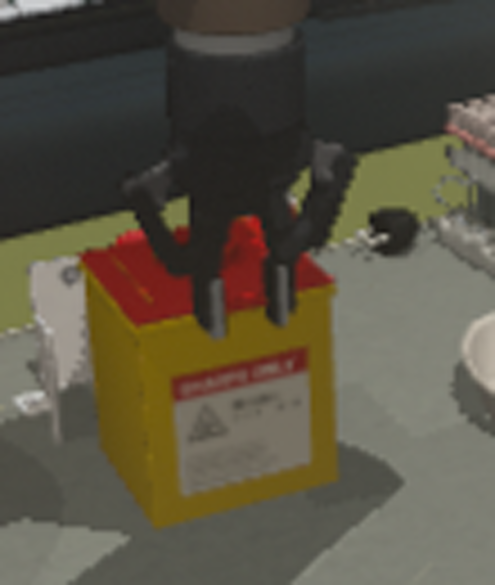

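Request:
play_rows(offset=[[5,-0.6,0],[8,-1,0],[8,-1,0],[8,-1,0],[8,-1,0],[8,-1,0],[8,-1,0],[8,-1,0],[0,0,0]], turn=[0,0.006,0.006,0.006,0.006,0.006,0.006,0.006,0])

```text
clock: 5.35
position: [516.0, 21.9, 125.6]
ee_rot: [0.738, 0.675, 0.014, 0.008]
contact_force: [-0.6, 0.2, 1.2]
gripper_width: 31.0
```

Request:
play_rows(offset=[[5,-0.5,0],[5,-0.5,0],[5,-0.5,0],[4,-0.4,0],[0,0,0]], turn=[0,0,0,0,0])

```text
clock: 5.85
position: [535.8, 19.8, 125.4]
ee_rot: [0.738, 0.675, 0.013, 0.007]
contact_force: [-3.1, 0.5, 0.7]
gripper_width: 30.8
```

```bash
python3 - <<'E'
from h import *
im,d,P=shot("top"); a=cv2.resize(im[120:250,170:270,::-1],None,fx=4,fy=4,interpolation=cv2.INTER_CUBIC)
im,d,P=shot("scene"); b=cv2.resize(im[160:290,170:270,::-1],None,fx=4,fy=4,interpolation=cv2.INTER_CUBIC)
cv2.imwrite("pics/v3.png",np.hstack([a,b]))
E
```

```text
(no output)
```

View pics/v3.png

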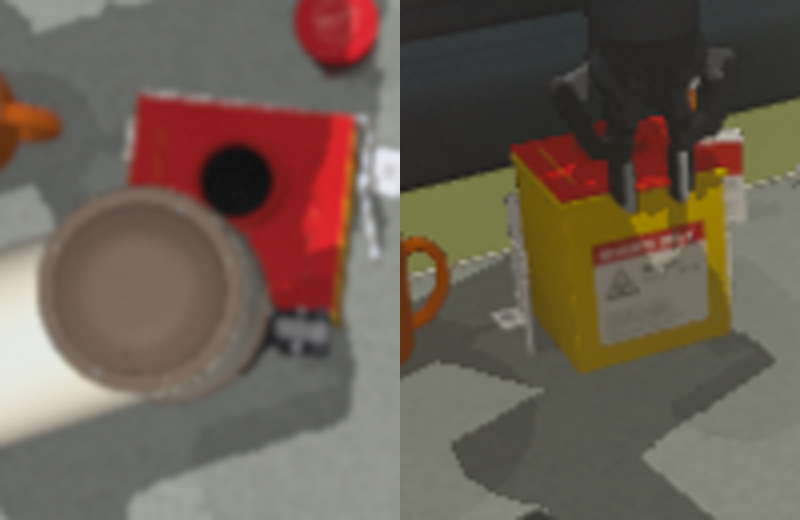

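Request:
play_rows(offset=[[3,-0.3,0],[3,-0.3,0],[2,-0.2,0],[0,0,0]], turn=[0,0,0,0])

```text
clock: 6.35
position: [542.5, 19.0, 125.4]
ee_rot: [0.738, 0.675, 0.012, 0.006]
contact_force: [-4.6, 0.3, 1.8]
gripper_width: 31.3
```

Request:
play_rows(offset=[[2,-0.2,0],[2,-0.2,0],[2,-0.2,0],[0,0,0]], turn=[0,0,0,0])

```text
clock: 6.75
position: [542.2, 19.2, 124.2]
ee_rot: [0.738, 0.675, 0.007, 0.001]
contact_force: [-2.0, -0.5, 3.3]
gripper_width: 31.0
```

Request:
play_rows(offset=[[5,-0.5,0],[6,-0.6,0],[6,-0.6,0]], turn=[0,0,0])

```text
clock: 7.05
position: [543.2, 19.6, 120.8]
ee_rot: [0.74, 0.673, -0.006, -0.012]
contact_force: [-18.7, 9.1, 12.4]
gripper_width: 31.0
```

Request:
play_rows(offset=[[0,0,0],[0,0,0]], turn=[0,0])

```text
clock: 7.25
position: [542.8, 20.3, 122.2]
ee_rot: [0.739, 0.673, -0.006, -0.012]
contact_force: [-5.4, -0.9, 6.1]
gripper_width: 30.8
```

Request:
play_rows(offset=[[0,0,0],[0,0,0],[0,0,0],[-12,1.2,0],[-8,0.8,20],[0,0,40],[-50,0,20],[-50,0,0],[-50,0,0],[0,0,0]], turn=[0,0,0,0,0,0,0,0,0,0], grip=0)

```text
clock: 8.25
position: [376.4, 22.4, 201.3]
ee_rot: [0.74, 0.673, 0.001, -0.008]
contact_force: [1.0, 1.0, -0.0]
gripper_width: 42.8
```

```bash
python3 - <<'E'
from h import *
P,d=pose()
im,_,_=shot("top"); a=cv2.resize(im[120:250,170:270,::-1],None,fx=4,fy=4,interpolation=cv2.INTER_CUBIC)
im,_,_=shot("scene"); b=cv2.resize(im[160:290,170:270,::-1],None,fx=4,fy=4,interpolation=cv2.INTER_CUBIC)
cv2.imwrite("pics/v4.png",np.hstack([a,b]))
x,y,z=P[...,0],P[...,1],P[...,2]
p=P[(d>0)&(x>560)&(x<640)&(abs(y-60)<8)&(z>100)]; print("lid z",np.median(p[:,2]))
E
```

```text
yaw -0.116 width 119.9 tab..back [543.3 664.6] lidfront..back [554.2 663.9]
tabfront [549.2  19.1]
lidfront [560.   17.8]
back [669.    5.2]
lid z 138.48595730030945
```

View pics/v4.png

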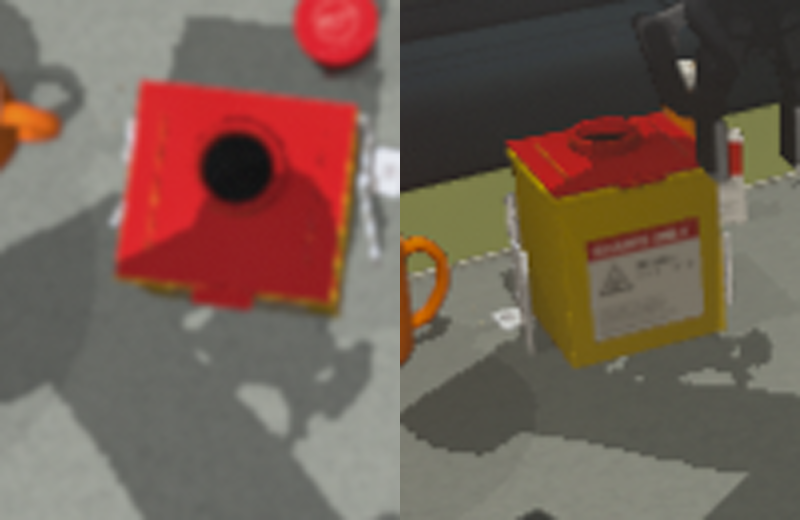

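Request:
play_rows(offset=[[40,-1,0],[50,-1.5,0],[50,-1.5,0],[38,-1,-10],[0,0,-15],[0,0,0],[0,0,0]], turn=[0,0,0,0,0,0,0])

```text
clock: 9.1
position: [576.0, 17.9, 172.2]
ee_rot: [0.74, 0.672, 0.004, -0.005]
contact_force: [0.0, 1.4, 0.2]
gripper_width: 43.1
```

Request:
play_rows(offset=[[-3,-1.4,-15],[-1,0,-12],[0,0,0],[0,0,-2],[0,0,0]], turn=[0,0,0,0,0])

```text
clock: 9.6
position: [573.4, 16.9, 145.3]
ee_rot: [0.74, 0.673, 0.007, -0.003]
contact_force: [0.3, 0.5, 0.3]
gripper_width: 43.1
```

Request:
play_rows(offset=[[0,0,-3],[0,0,-2],[0,0,0]], turn=[0,0,0])

```text
clock: 9.9
position: [574.2, 17.3, 141.7]
ee_rot: [0.74, 0.673, 0.008, -0.002]
contact_force: [0.5, -0.0, -0.4]
gripper_width: 42.9
```

Request:
play_rows(offset=[[0,0,-2],[0,0,0]], turn=[0,0])

```text
clock: 10.1
position: [574.3, 17.3, 139.8]
ee_rot: [0.74, 0.673, 0.008, -0.002]
contact_force: [0.1, 0.0, 0.1]
gripper_width: 42.6
```

Request:
play_rows(offset=[[0,0,-2],[0,0,0]], turn=[0,0])

```text
clock: 10.3
position: [574.4, 17.3, 137.6]
ee_rot: [0.74, 0.673, 0.008, -0.002]
contact_force: [-0.8, 0.0, 0.2]
gripper_width: 42.4
```

Request:
play_rows(offset=[[0,0,-1.5],[0,0,-1],[0,0,0]], turn=[0,0,0])

```text
clock: 10.6
position: [574.7, 17.3, 135.8]
ee_rot: [0.739, 0.673, 0.008, -0.001]
contact_force: [-0.7, 1.4, 2.2]
gripper_width: 42.5
```

Request:
play_rows(offset=[[0,0,-1.5],[0,0,0]], turn=[0,0])

```text
clock: 10.8
position: [574.7, 17.3, 135.2]
ee_rot: [0.739, 0.673, 0.009, -0.001]
contact_force: [-1.5, 0.3, 3.9]
gripper_width: 42.7
```

Request:
play_rows(offset=[[0,0,6],[0,0,4],[-14,1,0],[-14,1,0],[-3,0,0],[0,0,0]], turn=[0,0,0,0,0,0])

```text
clock: 11.4
position: [543.6, 19.5, 145.2]
ee_rot: [0.74, 0.673, 0.009, -0.001]
contact_force: [0.4, -0.9, 0.8]
gripper_width: 42.5
```

Request:
play_rows(offset=[[0,0,-5],[0,0,-4],[0,0,-2],[0,0,0]], turn=[0,0,0,0])

```text
clock: 11.8
position: [545.0, 19.4, 132.8]
ee_rot: [0.74, 0.673, 0.009, -0.001]
contact_force: [-0.7, 0.3, -0.0]
gripper_width: 42.8
```

Request:
play_rows(offset=[[0,0,0],[0,0,0],[0,0,0],[0,0,0]], turn=[0,0,0,0], grip=-1)

```text
clock: 12.2
position: [544.8, 19.8, 132.8]
ee_rot: [0.739, 0.673, 0.009, -0.002]
contact_force: [-1.3, 1.2, 1.0]
gripper_width: 31.4
```

```bash
python3 - <<'E'
import numpy as np
c,s=np.cos(-.1),np.sin(-.1)
for t in range(0,61,5):
    a=np.radians(t); r=116.5; h=(117*1-r*np.cos(a))  # forward travel of tab
    print(t,np.round([h*c,h*s,r*np.sin(a)],1))
E
```

```text
0 [ 0.5 -0.   0. ]
5 [ 0.9 -0.1 10.2]
10 [ 2.3 -0.2 20.2]
15 [ 4.4 -0.4 30.2]
20 [ 7.5 -0.8 39.8]
25 [11.4 -1.1 49.2]
30 [16.  -1.6 58.2]
35 [21.5 -2.2 66.8]
40 [27.6 -2.8 74.9]
45 [34.4 -3.5 82.4]
50 [41.9 -4.2 89.2]
55 [49.9 -5.  95.4]
60 [ 58.5  -5.9 100.9]
```

Request:
play_rows(offset=[[3,-0.3,0],[4,-0.4,0],[4,-0.4,0]], turn=[0,0,0])

```text
clock: 12.5
position: [545.4, 19.8, 131.9]
ee_rot: [0.74, 0.672, 0.0, -0.01]
contact_force: [-13.4, 6.6, 11.2]
gripper_width: 31.0
```

Request:
play_rows(offset=[[0.5,0,5],[1,0,5],[1,-0.1,5],[1.5,-0.1,5],[0,0,0]], turn=[0,0,0,0,0])

```text
clock: 13.0
position: [546.5, 20.0, 151.5]
ee_rot: [0.741, 0.672, -0.002, -0.013]
contact_force: [-1.5, 1.3, -1.5]
gripper_width: 31.0
```

Request:
play_rows(offset=[[1.3,-0.2,7],[1.7,-0.2,7],[2.2,-0.2,7],[2.2,-0.2,6],[2.6,-0.3,6],[3,-0.3,6],[0,0,0]], turn=[0,0,0,0,0,0,0])

```text
clock: 13.7
position: [561.3, 17.9, 193.5]
ee_rot: [0.741, 0.671, -0.002, -0.012]
contact_force: [-0.1, -0.3, -2.2]
gripper_width: 30.8
```

```bash
python3 - <<'E'
from h import *
im,_,_=shot("scene"); cv2.imwrite("pics/s5.png",cv2.resize(im[130:280,170:280,::-1],None,fx=4,fy=4,interpolation=cv2.INTER_CUBIC))
E
```

```text
(no output)
```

View pics/s5.png

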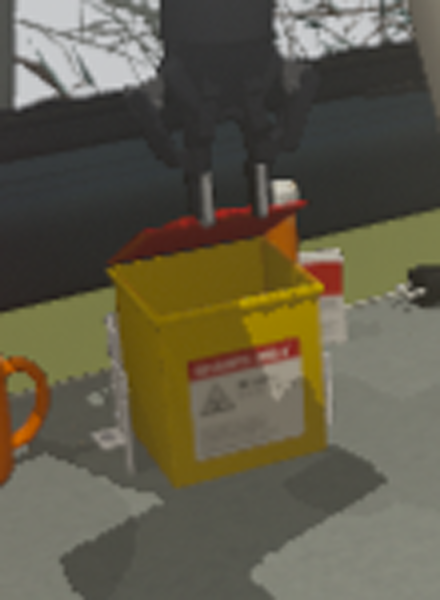

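Request:
play_rows(offset=[[5.5,-0.5,7.5],[6.3,-0.6,7.5],[6.9,-0.7,7],[0,0,0]], turn=[0,0,0,0])

```text
clock: 14.15
position: [580.0, 15.3, 216.3]
ee_rot: [0.741, 0.672, -0.004, -0.013]
contact_force: [-2.0, -0.4, -2.3]
gripper_width: 30.7
```

Request:
play_rows(offset=[[7.6,-0.7,6.3],[8,-0.8,5.6],[7.5,-0.8,4.5],[0,0,0],[0,0,0]], turn=[0,0,0,0,0])

```text
clock: 14.65
position: [604.5, 13.0, 234.9]
ee_rot: [0.74, 0.673, -0.004, -0.013]
contact_force: [-2.3, 0.9, 0.7]
gripper_width: 30.4
```

```bash
python3 - <<'E'
from h import *
ims,ds,Ps=shot("scene"); imt,dt,Pt=shot("top")
cv2.imwrite("pics/v6.png",np.hstack([cv2.resize(i[r0:r0+150,c0:c0+110,::-1],None,fx=3.5,fy=3.5,interpolation=cv2.INTER_CUBIC) for i,r0,c0 in((ims,130,170),(imt,110,160))]))
c,s=np.cos(-.1),np.sin(-.1)
for n,im,d,P in(("scene",ims,ds,Ps),("top",imt,dt,Pt)):
    hsv=cv2.cvtColor(im,cv2.COLOR_RGB2HSV)
    X=P-[608.5,12.9,0]; bx=X[...,0]*c+X[...,1]*s; by=-X[...,0]*s+X[...,1]*c; z=P[...,2]
    red=((hsv[...,0]<8)|(hsv[...,0]>172))&(hsv[...,1]>120)&(d>0)&(abs(by)<58)&(bx>-30)&(bx<75)&(z>142)&(z<245)
    red=cv2.erode(red.astype(np.uint8),np.ones((3,3)))>0
    if red.sum()>20:
        q=np.stack([bx[red],z[red]],1); v=cv2.fitLine(q.astype(np.float32),cv2.DIST_HUBER,0,.01,.01).ravel(); print(n,red.sum(),"lid angle",np.degrees(np.arctan2(abs(v[1]),abs(v[0]))).round(1),v.round(2))
    yel=(hsv[...,0]>18)&(hsv[...,0]<32)&(hsv[...,1]>120)&(d>0)&(bx>-75)&(bx<-35)&(abs(by)<50)&(z>15)&(z<115)
    if yel.sum()>30:
        q=P[yel]; print(n,"front wall bx",np.median(bx[yel]).round(1),"fit(by,z)->bx",np.linalg.lstsq(np.c_[by[yel],z[yel]-60,np.ones(yel.sum())],bx[yel],rcond=None)[0].round(3))
st=arm.read_state(); print(st["position"],st["contact_force"],np.abs(st["joint_vel"]).max())
E
```

```text
scene 760 lid angle 56.8 [  0.55  -0.84  22.25 191.15]
scene front wall bx -52.2 fit(by,z)->bx [ 1.600e-02  3.000e-03 -5.227e+01]
top 68 lid angle 62.3 [  0.46  -0.89  46.72 161.71]
top front wall bx -50.4 fit(by,z)->bx [ 1.6000e-02 -1.6000e-02 -4.9932e+01]
[604.27933839  13.00981707 234.77901292] [-2.96810484  1.65854324 -0.74433129] 0.009678113750931491
```

View pics/v6.png

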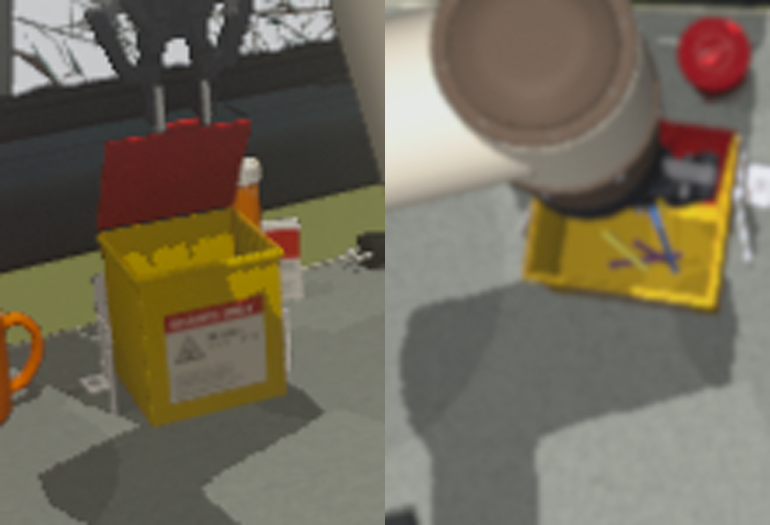

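```bash
python3 -c "
from bench import arm
arm.job_done(); s=arm.read_state(); print(s['clock'],s['position'],s['contact_force'],s['gripper_width'])"
```

```text
the job is handed in; nothing more can be done
the job is handed in; nothing more can be done
```

The box is back in the bracket, and I handed the job in at about 14.8 s with the gripper still holding the lid near 60°. No verdict was reported.

I pinched the tab with the lid shut and slid the box about 95 mm into the bracket, pressing until it stopped. I then let go, checked, pinched the tab again near the fingertips, pressed once more and lifted along the hinge arc. I pushed at the tab, about 125 to 140 mm up, rather than at 60 mm or lower, because the rim and tab overhang the front wall; the pinch was meant to keep the front from lifting.

- **Box position:** it stopped dead against about 19 N, then 13 N on the second press. The end position was within about 2 mm of what I had worked out for flush. I could not see the gap at the back plate directly; flush is inferred from the stop and the measured travel.
- **Box angle:** it reads about 0.016 rad off the bracket and upright to within about 0.016 rad. An earlier yaw reading gave about 0.02 rad, still within limits.
- **Front wall:** it reads 50 to 52 mm in front of the bracket origin, depending on the camera, against an ideal of 50. The cameras are good to about 2 mm.
- **Lid:** about 60.5° from the arm's movement. The two cameras read 56.8° and 62.3°, so they differ by 5.5° but both fall inside the ±7° band. The arm was at rest and pressing lightly (about 3 N) into the bracket.
- **Bystanders:** nothing touched them that I know of, but I did not re-measure their positions at the end.

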